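# Fit the cross handle and draw the hammer cylinder's piston rod to its service mark

### The arm

A 6-joint arm with a two-finger parallel gripper is mounted at the origin on the work surface. World frame = base frame: x ahead of the robot, y to its left, z up, the work surface at z = 0. Lengths are in m, angles in degrees, forces in N, time in s.
With the tool pointing down it reaches from about 0.4 to 0.825 m from the base axis. Payload 7 kg.
Tool frame: the origin (TCP) lies at the very end of the fingers, on their centre line; the grasp point (between the pads) lies 19 mm behind it; z points along the fingers, y is the line along which they close (so a half turn about z gives the same grasp; the last joint's range is limited). The gripper opens to 88 mm and grips with 3 to 60 N. Pads are 19 mm wide; open, the fingers measure 130 mm over their backs; the gripper's body (78 mm by 193 mm) begins 47 mm behind the grasp point.
Start: joints at [-48.868, 20.546, 0.682, 0, -70.136, -16.507], TCP at [0.281, -0.614, 0.227] pointing down, gripper open.
Joint ranges: [-176.03, 176.03], [-82.01, 121.73], [-58.28, 71.71], [-173.87, 95.51], [-174.79, -0.11], [-173.66, 173.66]. Speed limits (degrees/s): [136.94, 136.94, 172.46, 180, 180, 180].

### API

Orientations are given as [roll, pitch, yaw] about the fixed x, y, z axes, in that order (R = Rz(yaw) Ry(pitch) Rx(roll)).
In Python, from plant import get_obs, snapshot, camera_params, close_job, boxes_of, cut_out, landmark_of gives the robot as it stands.
- The arm moves only by the shell command python3 -m inch 'ROWS' [OPENING]. ROWS is text: rows parted by semicolons, each of 6 numbers parted by spaces: the shift along the tool's x, y, z in units of 30 cm (1.0 is 30 cm), then the turn, a rotation vector about the tool's x, y, z in units of pi rad (1.0 is pi rad). A call has 1 to 10 rows; each row is the pose to reach, as a shift and turn from the pose commanded when the call began, along the tool's axes at that moment, turning the shorter way round; what a row does not reach only later rows make up. A row lasts 1/12 s, in which the tool goes at most 41.7 mm and 7.16 degrees, less where a joint would pass 70% of its speed; a pose out of reach is approached as far as the arm can. A call with a number of a shift or a turn outside -1 to 1 is refused whole. A call with a gripper value outside its range is refused whole. OPENING is the closure, from -1 (fully open) to 1 (shut), set as the call begins (- or left out, the last holds). The fingers move at their own pace and stop on an object; the grip force is fixed at half the most. Time passes only in rows, so rows that repeat a pose let the fingers close. It gives the time, the measured TCP pose, the force, the opening and the grip force at its end, in the units of the state.
- get_obs(): the state, without advancing time (a new reading comes with each control period).
- snapshot(name): name is "side" or "top"; returns the picture (400x640x3 uint8, red, green, blue); there is no depth.
- camera_params(name): a dict with "mtx" (3x3 intrinsics, pixels), "rvec" (rotation vector, rad) and "tvec" (3), from world to camera coordinates, as OpenCV has them. Camera axes: x right, y down, z forward; pixel columns grow to the right and rows downward; lengths in m; the calibration is good to about 2 mm. A picture is of the moment at which its call begins. camera_params takes no time and is no camera call.
- close_job(): hands the job in; it is judged then, once.
Trained networks look in the newest picture that a camera, given by its name, has taken for a name from the list of things; names that differ only in an ending like _2 or _b are one class to them, and where a whole thing is asked for, a point or a joint stands for the part that bears it (a point fixed in the world has none). Each returns a list of dicts, best first, with "p" (0 to 1); they miss things now and then, are a little off and sometimes report something else, mostly with a low value. They report only what shows in the picture. A call takes as long as a camera call. They do not tell look-alikes from the thing itself.
- boxes_of(camera, thing): "rect" ([left, top, width, height] in pixels, round what is visible of it).
- cut_out(camera, thing): "pixels" (400x640 bool, what is visible of it) and "rect" ([left, top, width, height] in pixels, round what is visible of it).
- landmark_of(camera, thing): "uv" ([column, row] in pixels: a listed point, or the origin of a listed thing).
The state is a dict: "clock": time; "joint_pos": joint angles; "qvel": joint speeds; "tau": joint torques, N m; "tool_pos": TCP position; "orientation": TCP orientation; "force": force on the tool from outside, world axes, zero at the start; "moment": the same for the moment, N m; "opening": finger opening in m; "gripper_force": force on a finger pad.
Only numpy, scipy, OpenCV 4.12 (cv2) and the standard library are available. Lean on these libraries where they do the work, as an engineer would, in place of code of your own. Each camera call takes 0.05 s, during which the arm holds its last target. There are 200 camera calls.

### The job

Fit the blue cross handle onto the squared end of the piston rod that stands in the air cylinder, right down on the rod's collar. Then take hold of the rod itself (the handle only slips on; the bare square above it gives a good grip) and draw it straight up out of the cylinder until its whole yellow band shows above the cylinder's top face, without ever letting the red part below come into view. Finish holding it there, still and upright, not forced against the bore, with the handle still down on the collar and the other things on the bench left where they are.

Things in the scene. Friction and masses are not known exactly. Their poses are not given: they have to be found in the camera images.
- cylinder: Upright square air cylinder bolted to the bench (fixed): barrel and caps 84 x 84 mm with four tie rods, 130 mm tall (62 x 62 mm top face), on a 100 x 100 x 12 mm dark foot plate. Origin: centre of its underside, z up. A vertical through bore, 21.2 mm wide, runs down its middle axis.
- gland (a point): Centre of the mouth of the bore, on the cylinder's top face, 130 mm above the bench; z up.
- rod: Loose steel piston rod, 0.3 to 0.5 kg, upright in the bore, free to turn and slide up; 0.6 mm play all round. Origin: on its axis at the underside of its collar (34 mm wide, 6 mm thick), z up; at the start the collar rests on the cylinder's top face, origin at point gland. Below: 20 mm round shaft, 108 mm long. Above the collar: a 14 x 14 mm square, faces square to the rod's x and y.
- rod_mark (a point): Lower edge of the rod's yellow band, on its axis, 52 mm below the rod's origin. The shaft is bare steel to 38 mm below the origin, yellow from 38 to 52 mm, bare from 52 to 80 mm, red from 80 mm to its end. So yellow shows wholly once the rod is drawn up 52 mm; red begins to show at 80 mm.
- rod_seat (a point): Point on the rod's axis 17 mm above the rod's origin: where the middle of the handle's hub lies when the handle is seated on the collar.
- rod_top (a point): Centre of the rod's upper end, 68 mm above the rod's origin. The square runs from 6 to 68 mm above the origin; its last 7 mm taper to 8 x 8 mm.
- cross_handle: Loose cross handle, 0.15 to 0.3 kg, lying flat: blue hub 36 x 36 mm, 22 mm high, with an upright square through hole of 15.5 mm, sides parallel to the hub's; two round steel arms 12 mm thick along its +y and -y at mid height, with black end balls 20 mm wide (132 mm over all). Its flat +x and -x faces are free to grip. Origin: centre of the hub's underside, z up.
- handle_center (a point): Centre of the handle's hub and of its hole, 11 mm above the hub's underside. The handle is alike both ways up and fits the rod at every quarter turn. Seated, its top is 28 mm above the rod's origin, leaving 40 mm of the square bare.
- bush: Bystander: loose brass bush, 44 mm wide, 20 mm high; origin under its centre.
- piston: Bystander: loose aluminium piston, 40 mm wide, 32 mm high; origin under its centre.
- hammer: Bystander: hammer lying on the bench, 260 mm long along its x; origin under its middle.
- wrench: Bystander: wrench lying on the bench, 200 mm long along its x; origin under its middle.
- oil_bottle: Bystander: yellow oil bottle, 60 mm wide, 140 mm high; origin under its centre.
- mug: Bystander: white mug, 76 mm wide, 85 mm high; origin under its centre.
- offcut: Bystander: dark steel offcut, 90 x 30 x 30 mm; origin under its centre.
Things that resemble listed ones, but are neither listed nor needed, are in the scene too. Leave any brown or turquoise look-alike of the cross_handle alone. What is shaped like the cylinder but orange is not meant.

How it is judged:
By the outcome, as a careful person would: the job done as asked, in the order asked, and still so for the second after the job is handed in, while the arm keeps its last pose, push and grip.
It also fails if it takes over 62 s, if anything falls off the work surface, if the arm or the gripper's body presses on something with over 40 N, if the wrist force passes 120 N, or if a joint passes its speed limit or range.

## Working session

There is one attempt and no reset: what is moved stays moved. The work goes in short steps, Python scripts to look and compute and a shell command to move; the robot and the scene stay as the last step left them, time stands still between calls to the robot, and variables do not carry over. Pictures are saved under pics/ and viewed, at most 10 in all, crops included, and the job is handed in when it is done.

```bash
mkdir -p pics; ls
cat > h.py <<'E'
import numpy as np, cv2
from plant import *
def cam(n):
    c=camera_params(n); return np.array(c["mtx"],float),np.array(c["rvec"],float),np.array(c["tvec"],float)
def proj(n,p):
    K,r,t=cam(n); return cv2.projectPoints(np.array(p,float).reshape(-1,1,3),r,t,K,None)[0].reshape(-1,2)
def tri(u1,u2,a="side",b="top"):
    P=[]
    for n in(a,b):
        K,r,t=cam(n); P.append(K@np.c_[cv2.Rodrigues(r)[0],t.reshape(3)])
    X=cv2.triangulatePoints(P[0],P[1],np.array(u1,float).reshape(2,1),np.array(u2,float).reshape(2,1))[:,0]
    X=X[:3]/X[3]
    return X, proj(a,X)[0]-u1
def onz(n,uv,z):
    K,r,t=cam(n); R=cv2.Rodrigues(r)[0]; c=-R.T@t.reshape(3)
    d=R.T@np.linalg.inv(K)@np.array([uv[0],uv[1],1.]); return c+d*(z-c[2])/d[2]
def save(n,f):
    im=snapshot(n); cv2.imwrite("pics/"+f,im[:,:,::-1]); return im
E
python3 - <<'E'
from h import *
np.set_printoptions(precision=3,suppress=True)
for n in("side","top"):
    save(n,n+"0.png")
    K,r,t=cam(n);print(n,-cv2.Rodrigues(r)[0].T@t.reshape(3))
    for th in("handle_center","gland","rod_top","rod_seat","cylinder"):
        print(th,[(np.round(d["uv"],1).tolist(),round(d["p"],2)) for d in landmark_of(n,th)])
o=get_obs();print(o["clock"],o["tool_pos"],o["orientation"],o["opening"],o["force"])
E
```

```text
pics
side [-0.26   0.926  0.903]
handle_center [([333.3, 263.5], 0.8), ([272.3, 280.9], 0.72), ([262.6, 253.2], 0.68)]
gland [([335.7, 165.2], 0.95), ([370.9, 187.0], 0.72), ([445.3, 188.5], 0.68)]
rod_top [([331.3, 148.6], 0.47)]
rod_seat [([335.9, 159.7], 0.65)]
cylinder [([365.8, 219.9], 0.8), ([332.3, 193.1], 0.59)]
top [ 0.347 -0.005  1.836]
handle_center [([257.1, 184.6], 0.71), ([232.8, 215.2], 0.66), ([277.0, 242.6], 0.44), ([367.5, 126.2], 0.42)]
gland [([367.3, 174.6], 0.86), ([397.1, 283.5], 0.73), ([349.1, 226.2], 0.68)]
rod_top [([369.7, 170.0], 0.62)]
rod_seat [([367.4, 173.5], 0.52)]
cylinder [([386.6, 281.9], 0.97), ([348.3, 226.0], 0.82), ([358.6, 179.6], 0.62)]
0.6 [ 0.281 -0.614  0.227] [-180.       0.002 -155.375] 0.08727366883044285 [ 0.232 -0.212  0.325]
```

View pics/side0.png

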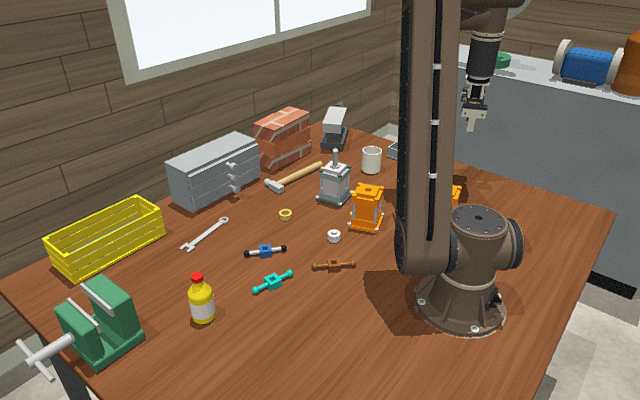

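View pics/top0.png

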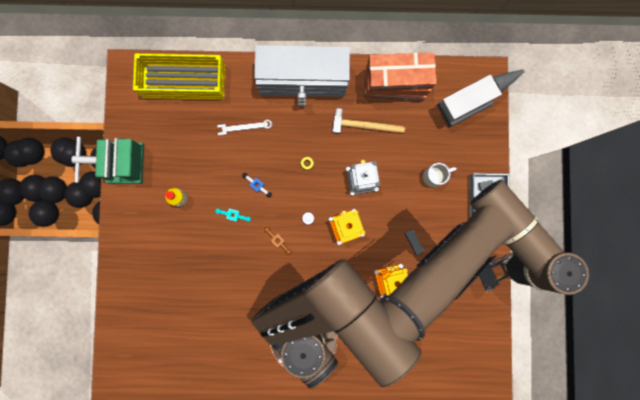

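Possible handles:
- Blue: side (264,251), top (257,185).
- Turquoise: side (272,281), top (233,215).
- Brown: side (333,265), top (277,241).

Possible cylinders:
- Grey with rod: side (335,185), top (363,177).
- Orange: side (367,208) and (450,190), top (348,226) and (393,281).

I choose the blue handle and the grey cylinder, and will check both in a close crop.

Run:
```python
from h import *
np.set_printoptions(precision=4,suppress=True)
s=snapshot("side");t=snapshot("top")
def crop(im,c,r,k=50): 
    return cv2.resize(im[r-k:r+k,c-k:c+k],(400,300*4//3)[::1],interpolation=cv2.INTER_CUBIC)[:300+100]
big=np.vstack([np.hstack([cv2.resize(im[r-30:r+30,c-40:c+40],(400,300),interpolation=cv2.INTER_CUBIC) for im,c,r in row]) for row in (((s,264,251),(t,257,185)),((s,335,180),(t,365,177)))])
cv2.imwrite("pics/crop.png",big[:,:,::-1])
print("handle",*tri([262.6,253.2],[257.1,184.6]))
print("gland",*tri([335.7,165.2],[367.3,174.6]))
print("rodtop",*tri([331.3,148.6],[369.7,170.0]))
print("seat",*tri([335.9,159.7],[367.4,173.5]))
for n,f in(("side",s),("top",t)):
    for d in cut_out(n,"cross_handle"):
        m=d["pixels"]; print(n,round(d["p"],2),d["rect"],f[m].mean(0))
    h=cv2.cvtColor(f,cv2.COLOR_RGB2HSV); r=(slice(235,270),slice(235,300)) if n=="side" else (slice(170,205),slice(235,280))
    hh=h[r]; b=(abs(hh[...,0].astype(int)-109)<10)&(hh[...,1]>130)
    k=(hh[...,2]<45)
    off=np.array([r[1].start,r[0].start])
    print("blue",b.sum(),np.argwhere(b)[:,::-1].mean(0)+off)
    nn,l,st,ce=cv2.connectedComponentsWithStats(k.astype(np.uint8))
    print([(st[i,4],(ce[i]+off).round(1).tolist()) for i in range(1,nn) if st[i,4]>8])
```

```text
handle [0.5494 0.1817 0.0009] [0.8428 0.0927]
gland [ 0.5728 -0.2078  0.1326] [-0.4637 -0.034 ]
rodtop [ 0.5842 -0.2055  0.1935] [1.28   0.0874]
seat [ 0.5728 -0.206   0.155 ] [-0.8123 -0.0612]
side 0.82 [310.7, 254.4, 43.1, 16.4] [132.2652  85.4909  46.5854]
side 0.63 [252.7, 269.7, 40.2, 25.4] [ 35.8537 173.3872 165.1372]
side 0.51 [245.9, 243.9, 40.6, 14.4] [ 82.8849 111.1984 139.0437]
blue 147 [264.8231 250.5986]
[(np.int32(18), [283.3, 248.4]), (np.int32(18), [246.2, 254.3])]
top 0.64 [241.9, 172.3, 30.3, 21.6] [115.5897 127.6709 160.8419]
top 0.57 [262.1, 229.3, 29.0, 20.9] [179.6453 109.9951  60.7685]
top 0.51 [214.7, 209.1, 36.3, 12.1] [ 49.3591 204.8409 196.9364]
blue 73 [256.2329 184.5068]
[]
```

View pics/crop.png

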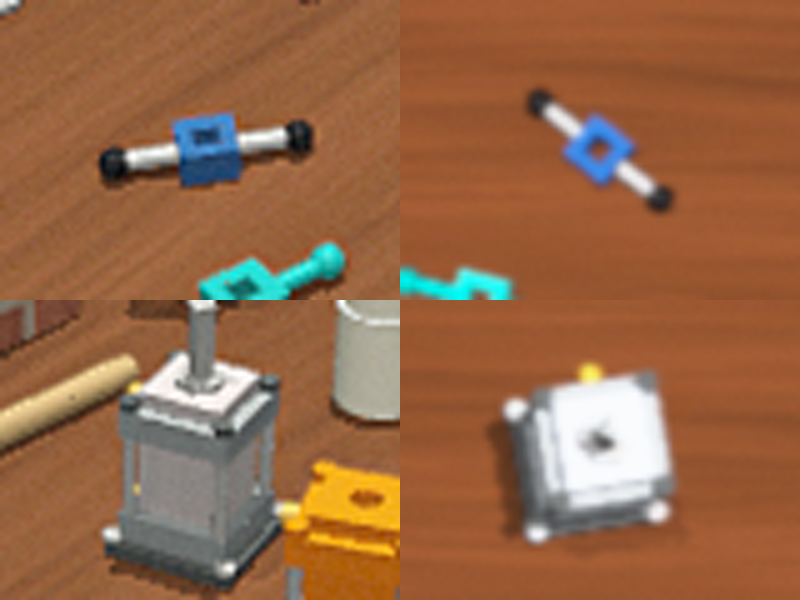

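The blue handle is confirmed, with its black balls at side (246,254) and (284,248), and top (245,176) and (268.6,195). The grey cylinder carries the rod. Next I refine the poses with model overlays.

```bash
cat >> h.py <<'E'
def sq(c,w,z,yaw):
    a=np.radians(yaw); R=np.array([[np.cos(a),-np.sin(a)],[np.sin(a),np.cos(a)]])
    q=np.array([[1,1],[-1,1],[-1,-1],[1,-1]])*w/2@R.T+c
    return np.c_[q,np.full(4,z)]
def draw(im,n,c0,r0,k,polys):
    for p,col in polys:
        q=((proj(n,p)-[c0,r0]+.5)*k).round().astype(int); cv2.polylines(im,[q],True,col,1,cv2.LINE_AA)
E
python3 - <<'E'
from h import *
np.set_printoptions(precision=4,suppress=True)
A,ra=tri([246.2,253.9],[244.6,175.6]);B,rb=tri([283.4,248.3],[268.3,194.5])
print(A,ra,B,rb,np.linalg.norm(A-B)); 
for n,u,v in(("side",[246.2,253.9],[283.4,248.3]),("top",[244.6,175.6],[268.3,194.5])):
    a,b=onz(n,u,.011),onz(n,v,.011); print(n,a,b,(a+b)/2,np.linalg.norm(a-b),np.degrees(np.arctan2(*(a-b)[[1,0]])))
s=snapshot("side");t=snapshot("top")
# top mask of the bright 62 mm face
for n,im,(c0,r0,w,h) in(("top",t,(345,150,40,50)),("side",s,(312,140,48,70))):
    g=im[r0:r0+h,c0:c0+w].min(2)
    m=(g>(215 if n=="top" else 200)).astype(np.uint8); nn,l,st,ce=cv2.connectedComponentsWithStats(m)
    i=1+st[1:,4].argmax(); cnt=cv2.findContours((l==i).astype(np.uint8),0,2)[0][0]
    rr=cv2.minAreaRect(cnt); bp=cv2.boxPoints(rr)+[c0,r0]; print(n,st[i,4],rr,(ce[i]+[c0,r0]))
    W=np.array([onz(n,p,.130) for p in bp]); print(W, W.mean(0),np.linalg.norm(W-np.roll(W,1,0),axis=1))
g=s[138:165,322:350].mean(2).astype(int)
for i,r in enumerate(g): print(138+i,*r)
E
```

```text
[0.5784 0.2252 0.0116] [-0.1329 -0.0164] [0.5099 0.1368 0.0123] [-0.5561 -0.0569] 0.11184423567418833
side [0.5786 0.2246 0.011 ] [0.5096 0.1348 0.011 ] [0.5441 0.1797 0.011 ] 0.11327038637071157 52.45583598924446
top [0.5788 0.2255 0.011 ] [0.5112 0.1378 0.011 ] [0.545  0.1816 0.011 ] 0.11073228514489761 52.37975106164157
top 440 ((20.067567825317383, 24.905406951904297), (23.509056091308594, 23.509056091308594), 80.53767395019531) [365.5159 174.7318]
[[ 0.6055 -0.1532  0.13  ]
 [ 0.6202 -0.2324  0.13  ]
 [ 0.5408 -0.2461  0.13  ]
 [ 0.5262 -0.1672  0.13  ]] [ 0.5732 -0.1998  0.13  ] [0.0806 0.0805 0.0806 0.0803]
side 101 ((22.441177368164062, 26.23529624938965), (19.887920379638672, 8.973817825317383), 14.03624439239502) [334.297  166.5644]
[[ 0.5935 -0.1693  0.13  ]
 [ 0.6269 -0.2242  0.13  ]
 [ 0.5525 -0.2387  0.13  ]
 [ 0.5221 -0.1843  0.13  ]] [ 0.5737 -0.2041  0.13  ] [0.073  0.0642 0.0758 0.0623]
138 106 74 78 78 71 58 57 51 52 54 56 50 51 47 49 55 61 61 62 62 80 112 100 34 64 99 99 93
139 122 74 80 77 72 58 65 56 64 59 64 70 60 68 67 64 65 67 62 74 121 112 86 51 91 99 92 86

[... 1728 characters left out ...]
0 105 104 117 123 119 121 104 96 94 101 102 107 102 101 98 97 96 97
159 98 99 96 99 95 97 103 95 97 96 98 103 116 122 124 120 97 97 103 105 100 99 104 99 102 95 99 97
160 94 100 97 100 101 103 94 111 135 165 122 97 116 124 120 122 101 103 100 102 100 97 101 92 90 103 94 107
161 99 100 94 99 96 89 85 145 209 253 192 97 118 122 120 120 103 87 92 94 91 96 102 99 100 101 103 104
162 117 97 99 95 94 93 134 211 250 245 210 95 118 125 118 135 175 158 133 93 97 88 87 98 98 96 103 99
163 127 91 94 97 92 149 220 251 239 225 192 94 121 120 117 160 247 252 226 178 176 154 134 98 102 93 100 104
164 122 95 92 97 152 218 250 242 234 215 180 94 119 121 113 143 206 221 248 248 253 250 225 179 155 102 105 110
```

```bash
cat > ov.py <<'E'
from h import *
import sys
np.set_printoptions(precision=2,suppress=True)
c=np.array([float(sys.argv[1]),float(sys.argv[2])]); out=[]
for n,c0,r0 in(("side",315,142),("top",345,157)):
    im=snapshot(n)[r0:r0+40,c0:c0+40]; k=10
    im=cv2.resize(im,None,fx=k,fy=k,interpolation=cv2.INTER_NEAREST).copy()
    P=[(sq(c,.062,.130,-10),(255,0,0)),(sq(c,.084,0.118,-10),(255,160,0)),(sq(c,.014,.158,56),(0,200,0)),(sq(c,.014,.191,56),(0,200,0)),(sq(c,.008,.198,56),(0,0,255)),(np.array([[*c,.136],[*c,.198]]),(255,0,255))]
    draw(im,n,c0,r0,k,P); out.append(im)
    print(n,proj(n,[[*c,.130],[*c,.150],[*c,.17],[*c,.198]]).ravel(), proj(n,[[c[0]+.01,c[1],.15],[c[0],c[1]+.01,.15]]).ravel())
cv2.imwrite("pics/"+sys.argv[3],np.hstack(out)[:,:,::-1])
E
python3 ov.py 0.5735 -0.206 ov1.png
```

```text
side [334.75 165.96 334.88 160.87 335.01 155.71 335.2  148.36] [332.58 160.01 333.13 161.94]
top [366.9  174.83 367.6  174.06 368.32 173.27 369.36 172.14] [367.63 171.11 364.64 174.01]
```

View pics/ov1.png

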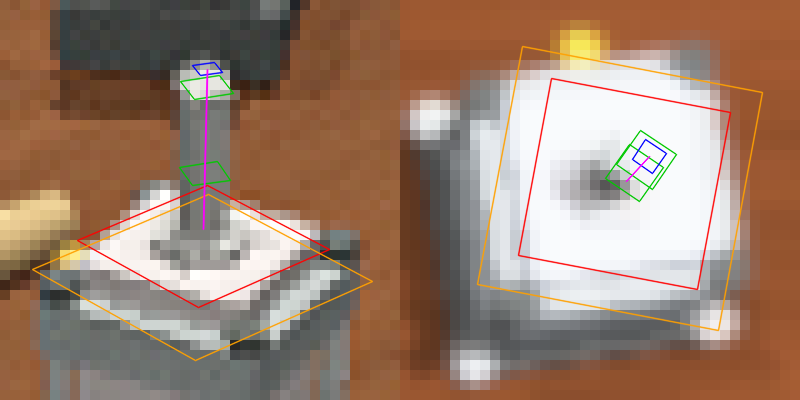

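The overlay shows the rod axis agreeing in the side view, at column about 335. The cylinder's yaw is about +10°, not -10°, so I redraw it.

```bash
sed -i 's/-10)/10)/g; s/snapshot(n)\[r0/(lambda a:a)(snapshot(n))[r0/' ov.py
python3 ov.py 0.5735 -0.206 ov2.png
python3 - <<'E'
from h import *
t=snapshot("top")[158:196,345:388]
for ch in (2,):
    for i,r in enumerate(t[...,ch]): print(158+i,*r)
E
```

```text
side [334.75 165.96 334.88 160.87 335.01 155.71 335.2  148.36] [332.58 160.01 333.13 161.94]
top [366.9  174.83 367.6  174.06 368.32 173.27 369.36 172.14] [367.63 171.11 364.64 174.01]
158 49 49 47 49 49 48 50 48 48 49 51 52 53 53 52 53 53 52 53 52 53 52 51 53 52 52 53 54 51 53 54 54 53 51 53 52 53 52 52 53 52 52 51
159 49 51 50 51 51 50 51 50 52 48 52 52 53 53 53 53 56 61 60 55 54 52 53 52 51 54 53 54 54 54 54 54 52 53 52 51 50 50 51 51 49 51 52
160 52 50 50 50 53 51 51 51 50 52 52 52 53 52 51 53 64 79 77 66 58 53 54 54 55 56 57 62 68 70 64 59 54 53 53 52 53 53 53 52 51 52 51
161 49 50 50 50 49 49 51 48 51 49 50 50 48 50 50 53 72 90 90 78 64 59 61 71 85 94 100 97 101 105 96 73 56 51 51 49 50 49 50 49 52 50 51
162 48 46 46 46 46 47 48 48 47 47 49 48 50 52 54 62 86 111 118 112 116 129 138 151 167 173 166 140 127 126 118 87 59 52 49 51 51 49 50 50 50 51 49
163 45 45 47 47 46 47 48 56 59 58 67 82 94 112 130 141 159 181 189 188 201 223 229 231 233 229 204 161 138 133 124 94 63 51 50 51 49 51 52 52 53 54 53
164 46 47 48 47 47 46 60 84 91 96 125 158 179 202 223 230 233 234 235 236 239 242 
[... 4263 characters left out ...]
 39 36 34 56 96 119 124 119 100 88 91 95 95 93 91 91 93 106 109 105 105 105 103 102 95 83 73 69 85 123 133 107 71 50 47 49 50 52 50 50 49 50
192 43 34 34 35 67 131 177 188 175 133 98 94 104 106 102 101 101 102 102 96 83 73 70 69 68 63 53 48 44 45 50 54 51 47 45 46 47 49 52 52 52 51 52
193 44 36 35 40 73 153 227 242 233 178 120 106 104 92 79 71 68 67 68 61 53 48 45 47 47 45 47 45 43 45 44 45 46 45 45 46 46 49 50 53 54 53 54
194 47 43 40 46 64 131 209 232 209 140 86 72 70 61 55 47 46 47 49 47 46 48 46 46 47 46 46 48 45 47 48 48 47 48 48 47 47 49 50 52 52 54 53
195 48 48 48 49 52 75 118 138 115 77 53 51 49 48 49 47 48 46 47 47 47 47 46 46 46 48 45 47 47 47 48 48 47 49 50 50 49 49 51 53 53 52 52
```

View pics/ov2.png

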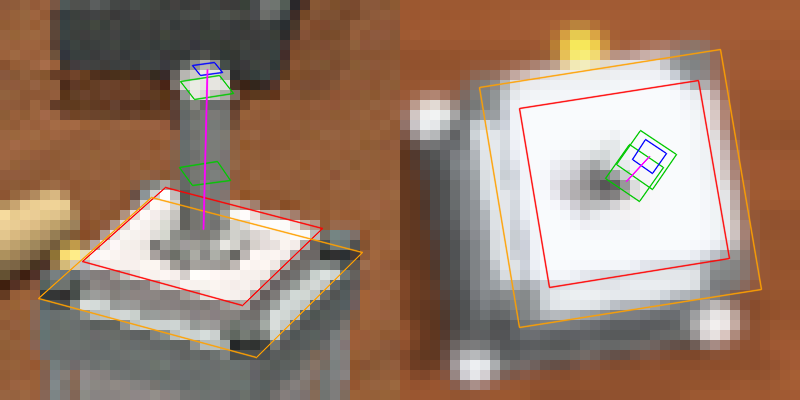

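Run:
```python
from h import *
np.set_printoptions(precision=4,suppress=True)
s=snapshot("side");t=snapshot("top")
def blob(im,c,r,k=3,th=None):
    p=im[r-k:r+k+1,c-k:c+k+1].min(2).astype(float); w=np.clip(p-(p.min()+.5*(p.max()-p.min())),0,None)
    y,x=np.mgrid[-k:k+1,-k:k+1]; return np.array([c+(w*x).sum()/w.sum(),r+(w*y).sum()/w.sum()])
T=[blob(t,347,168),blob(t,352,193),blob(t,376,189)]
S=[blob(s,317,197),blob(s,341,204),blob(s,353,191)]
print(T,S)
for z in(.012,.016): 
    print(z,"top",[onz("top",u,z)[:2] for u in T],"side",[onz("side",u,z)[:2] for u in S])
# which side bolt matches which
for i in range(3):
    for j in range(3):
        X,r=tri(S[j],T[i]); print(i,j,X,r) if abs(r).max()<3 and 0<X[2]<.04 else 0
for n,l in(("side",([333.3,263.5],[272.3,280.9])),("top",([277.0,242.6],[232.8,215.2]))): print(n,[onz(n,u,.011)[:2] for u in l])
```

```text
[array([347.6558, 168.3404]), array([352.0792, 193.1843]), array([375.7978, 188.5839])] [array([316.9428, 196.3638]), array([340.1122, 203.1854]), array([350.8766, 191.1412])]
0.012 top [array([ 0.6117, -0.1494]), array([ 0.521 , -0.1665]), array([ 0.5393, -0.2527])] side [array([ 0.6142, -0.1581]), array([ 0.523 , -0.1747]), array([ 0.54  , -0.2639])]
0.016 top [array([ 0.6112, -0.1491]), array([ 0.5206, -0.1661]), array([ 0.5389, -0.2522])] side [array([ 0.6103, -0.1532]), array([ 0.5194, -0.1698]), array([ 0.5364, -0.2586])]
0 0 [ 0.6097 -0.1498  0.0181] [-0.4759 -0.0399]
1 1 [ 0.5193 -0.1668  0.0177] [-0.471  -0.0323]
2 2 [ 0.5364 -0.2532  0.0188] [-0.8402 -0.0535]
side [array([0.3481, 0.0951]), array([0.4364, 0.2607])]
top [array([0.3376, 0.1026]), array([0.4339, 0.2644])]
```

```bash
cat > go.py <<'E'
import sys,numpy as np
from scipy.spatial.transform import Rotation as R
from plant import get_obs
o=get_obs(); a=list(map(float,sys.argv[1:5]))
Rc=R.from_euler("xyz",o["orientation"],degrees=True); p=np.array(o["tool_pos"])
d=Rc.inv().apply(np.array(a[:3])-p)/.3; w=(Rc.inv()*R.from_euler("xyz",[180,0,a[3]],degrees=True)).as_rotvec()/np.pi
print("at",p.round(4),np.round(o["orientation"],2),"F",np.round(o["force"],1),"op",round(o["opening"],4),"gf",round(o["gripper_force"],1),"t",round(o["clock"],2))
print("shift",d.round(4),"turn",w.round(4),"rows",(np.linalg.norm(d)*300/41.7).round(1))
E
python3 go.py 0.413 -0.217 0.227 -127.6
```

```text
at [ 0.2812 -0.6136  0.2266] [-180.     -0.   -155.38] F [-0.2  0.7  0.8] op 0.0879 gf 0.0 t 1.25
shift [-0.9501  1.0188 -0.0014] turn [-0.     -0.     -0.1543] rows 10.0
```

```bash
python3 -m inch '-0.93 1 0 0 0 -0.154;-0.93 1 0 0 0 -0.154;-0.93 1 0 0 0 -0.154;-0.93 1 0 0 0 -0.154;-0.93 1 0 0 0 -0.154;-0.93 1 0 0 0 -0.154;-0.93 1 0 0 0 -0.154;-0.93 1 0 0 0 -0.154;-0.93 1 0 0 0 -0.154;-0.93 1 0 0 0 -0.154' -1; python3 go.py 0.545 0.181 0.2 -127.6
```

```text
clock: 2.08
tool_pos: [0.4102, -0.2224, 0.227]
orientation: [-179.9, 0.0, -127.6]
force: [1.1, 0.1, 0.3]
opening: 0.0873
gripper_force: 0.0
at [ 0.4102 -0.2224  0.227 ] [-1.7994e+02  4.0000e-02 -1.2763e+02] F [1.1 0.1 0.3] op 0.0873 gf 0.0 t 2.08
shift [-1.3392  0.4651  0.0906] turn [-0.0003  0.0002 -0.0002] rows 10.2
```

```bash
python3 -m inch '-0.8 0.28 0 0 0 0;-0.8 0.28 0 0 0 0;-0.8 0.28 0 0 0 0;-0.8 0.28 0 0 0 0;-0.8 0.28 0 0 0 0;-0.8 0.28 0 0 0 0;-0.8 0.28 0 0 0 0' >/dev/null; python3 go.py 0.545 0.181 0.1 -127.6
```

```text
at [0.492  0.0216 0.2268] [-1.7995e+02  9.0000e-02 -1.2744e+02] F [ 0.3 -0.1 -0.2] op 0.0875 gf 0.0 t 2.67
shift [-0.5285  0.183   0.4234] turn [-0.0003  0.0005  0.0009] rows 5.0
```

```bash
python3 -m inch '-0.528 0.183 0.423 0 0 0;-0.528 0.183 0.423 0 0 0;-0.528 0.183 0.423 0 0 0;-0.528 0.183 0.423 0 0 0;-0.528 0.183 0.423 0 0 0;-0.528 0.183 0.423 0 0 0;-0.528 0.183 0.423 0 0 0' >/dev/null; python3 go.py 0.545 0.181 0.004 -127.6
cat > pic.py <<'E'
from h import *
import sys
f=sys.argv[1]; a=[tuple(map(int,x.split(","))) for x in sys.argv[2:4]]
cv2.imwrite("pics/"+f,np.hstack([cv2.resize(snapshot(n)[r-30:r+30,c-30:c+30],(400,400),interpolation=cv2.INTER_CUBIC) for n,(c,r) in zip(("side","top"),a)])[:,:,::-1])
E
python3 pic.py a1.png 264,235 257,185
```

```text
at [0.5427 0.1766 0.0974] [ 179.94   -0.23 -127.53] F [-0.5 -0.2  0.3] op 0.0874 gf 0.0 t 3.25
shift [-0.0177  0.0025  0.3113] turn [ 0.0003 -0.0013  0.0004] rows 2.2
```

View pics/a1.png

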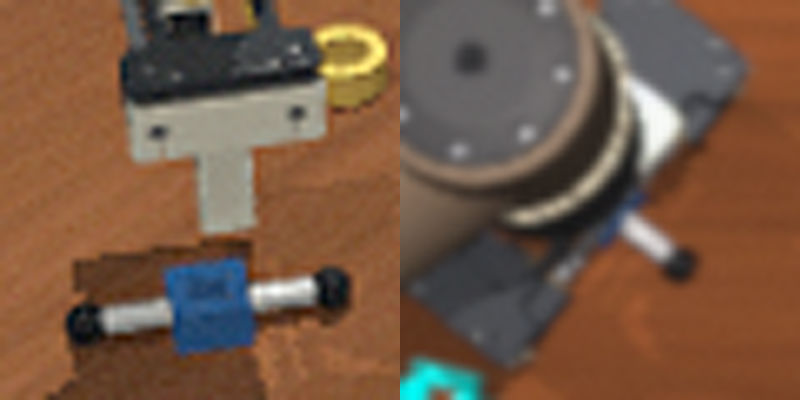

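The picture shows the open fingers above the blue hub, side finger at (268,214) and hub at (265,251), with the closing line along the hub's free faces. I let it settle while going lower.

```bash
python3 -m inch '0 0 0.22 0 0 0;0 0 0.22 0 0 0;0 0 0.22 0 0 0;0 0 0.22 0 0 0;0 0 0.22 0 0 0;0 0 0.22 0 0 0' >/dev/null; python3 go.py 0.545 0.181 0.004 -127.6
```

```text
at [0.5447 0.1761 0.0362] [-179.92    0.21 -127.66] F [-0.1  0.6  0.3] op 0.0877 gf 0.0 t 3.85
shift [-0.0131  0.0093  0.1073] turn [-0.0004  0.0012 -0.0003] rows 0.8
```

Run:
```python
from h import *
np.set_printoptions(precision=4,suppress=True)
L=[]
for i in range(8): snapshot("side"); o=get_obs(); L.append(np.r_[o["tool_pos"],o["orientation"]])
print(np.array(L)); print(np.mean(L,0))
```

```text
[[   0.5446    0.1762    0.036  -179.9289    0.2054 -127.6618]
 [   0.5443    0.1761    0.0356 -179.9413    0.1798 -127.6576]
 [   0.5441    0.1761    0.0353 -179.953     0.1516 -127.6565]
 [   0.5438    0.176     0.0349 -179.9652    0.1149 -127.6538]
 [   0.5437    0.1759    0.0346 -179.9746    0.0872 -127.6563]
 [   0.5435    0.1758    0.0343 -179.9837    0.0574 -127.6513]
 [   0.5434    0.1758    0.0341 -179.99      0.0378 -127.6515]
 [   0.5433    0.1757    0.0339 -179.9968    0.0146 -127.6528]]
[   0.5438    0.176     0.0348 -179.9667    0.1061 -127.6552]
```

```bash
python3 -m inch '-0.0186 0.006 0.03 0 0 0;-0.0186 0.006 0.06 0 0 0;-0.0186 0.006 0.085 0 0 0;-0.0186 0.006 0.085 0 0 0;-0.0186 0.006 0.085 0 0 0;-0.0186 0.006 0.085 0 0 0;-0.0186 0.006 0.085 0 0 0;-0.0186 0.006 0.085 0 0 0' >/dev/null; python3 go.py 0.545 0.181 0.004 -127.6
```

```text
at [0.5455 0.1812 0.0085] [-1.7999e+02  3.0000e-02 -1.2766e+02] F [-0.4 -0.4  0.1] op 0.0878 gf 0.0 t 4.92
shift [0.0016 0.0007 0.0149] turn [-0.0001  0.0002 -0.0003] rows 0.1
```

Close on the hub.

```bash
python3 -m inch '0 0 0.01 0 0 0;0 0 0.01 0 0 0;0 0 0.01 0 0 0;0 0 0.01 0 0 0' >/dev/null;  python3 -m inch '0 0 0 0 0 0;0 0 0 0 0 0;0 0 0 0 0 0;0 0 0 0 0 0;0 0 0 0 0 0;0 0 0 0 0 0;0 0 0 0 0 0;0 0 0 0 0 0' 0.5; python3 go.py 0.545 0.181 0.2 -127.6
```

```text
clock: 5.92
tool_pos: [0.5454, 0.1812, 0.0052]
orientation: [-180.0, 0.0, -127.7]
force: [2.7, -0.5, -1.1]
opening: 0.0399
gripper_force: 0.6
at [0.5454 0.1812 0.0052] [-1.7999e+02  1.0000e-02 -1.2765e+02] F [ 2.7 -0.5 -1.1] op 0.0399 gf 0.6 t 5.92
shift [ 1.100e-03  6.000e-04 -6.493e-01] turn [-0.      0.     -0.0003] rows 4.7
```

```bash
python3 -m inch '0 0 0 0 0 0;0 0 0 0 0 0;0 0 0 0 0 0;0 0 0 0 0 0;0 0 0 0 0 0' 1; python3 go.py 0.545 0.181 0.23 -127.6
```

```text
clock: 6.33
tool_pos: [0.5454, 0.1812, 0.0052]
orientation: [-180.0, 0.0, -127.6]
force: [1.2, -0.1, -0.6]
opening: 0.0356
gripper_force: 30.0
at [0.5454 0.1812 0.0052] [-1.7999e+02  1.0000e-02 -1.2765e+02] F [ 1.2 -0.1 -0.6] op 0.0356 gf 30.0 t 6.33
shift [ 1.100e-03  6.000e-04 -7.493e-01] turn [-0.0001  0.     -0.0003] rows 5.4
```

```bash
python3 -m inch '0 0 -0.05 0 0 0;0 0 -0.15 0 0 0;0 0 -0.25 0 0 0;0 0 -0.35 0 0 0;0 0 -0.45 0 0 0;0 0 -0.55 0 0 0;0 0 -0.65 0 0 0;0 0 -0.75 0 0 0;0 0 -0.79 0 0 0' ; python3 go.py 0.573 -0.202 0.242 -124
```

```text
clock: 7.08
tool_pos: [0.5461, 0.1816, 0.2464]
orientation: [-179.9, 0.2, -127.6]
force: [0.8, 0.3, -2.8]
opening: 0.0356
gripper_force: 30.0
at [0.5461 0.1816 0.2464] [-179.9     0.24 -127.63] F [ 0.8  0.3 -2.8] op 0.0356 gf 30.0 t 7.08
shift [ 0.9581 -0.8516  0.012 ] turn [-0.0006  0.0013 -0.0202] rows 9.2
```

```bash
python3 -m inch '0.1 -0.09 0 0 0 -0.01;0.2 -0.18 0 0 0 -0.02;0.3 -0.27 0 0 0 -0.02;0.4 -0.36 0 0 0 -0.02;0.5 -0.45 0 0 0 -0.02;0.6 -0.54 0 0 0 -0.02;0.7 -0.63 0 0 0 -0.02;0.8 -0.72 0 0 0 -0.02;0.9 -0.81 0 0 0 -0.02;0.956 -0.85 0 0 0 -0.02'>/dev/null; python3 -m inch '0 0 0 0 0 0;0 0 0 0 0 0;0 0 0 0 0 0;0 0 0 0 0 0;0 0 0 0 0 0;0 0 0 0 0 0;0 0 0 0 0 0;0 0 0 0 0 0' ; python3 go.py 0.573 -0.202 0.23 -124
python3 - <<'E'
from h import *
np.set_printoptions(precision=4,suppress=True)
o=get_obs();p=np.array(o["tool_pos"]);print(proj("side",[p,p-[0,0,-.006]]),proj("top",[p]))
for n in("side","top"):
    print(n,[(th,np.round(d["uv"],1),round(d["p"],2)) for th in("handle_center","rod_top") for d in landmark_of(n,th)])
E
python3 pic.py a2.png 335,155 367,175
```

```text
clock: 8.58
tool_pos: [0.572, -0.2011, 0.2423]
orientation: [-180.0, 0.0, -124.0]
force: [-0.6, -0.2, -2.9]
opening: 0.0356
gripper_force: 30.0
at [ 0.572  -0.2011  0.2423] [-1.7999e+02  1.0000e-02 -1.2400e+02] F [-0.6 -0.2 -2.9] op 0.0356 gf 30.0 t 8.58
shift [ 0.0006 -0.0043  0.041 ] turn [-0.0001  0.     -0.    ] rows 0.3
[[334.9714 137.0296]
 [335.012  135.3818]] [[369.5509 170.6885]]
side [('handle_center', array([273.7, 280.9]), 0.88), ('handle_center', array([331.7, 263.6]), 0.83), ('handle_center', array([261.8, 250. ]), 0.64), ('rod_top', array([333.2, 146.9]), 0.7), ('rod_top', array([297.9, 175.6]), 0.22)]
top [('handle_center', array([234.5, 217.4]), 0.76), ('handle_center', array([276.6, 241.2]), 0.51), ('handle_center', array([257.5, 182.1]), 0.38), ('rod_top', array([367.2, 169.7]), 0.48)]
```

View pics/a2.png

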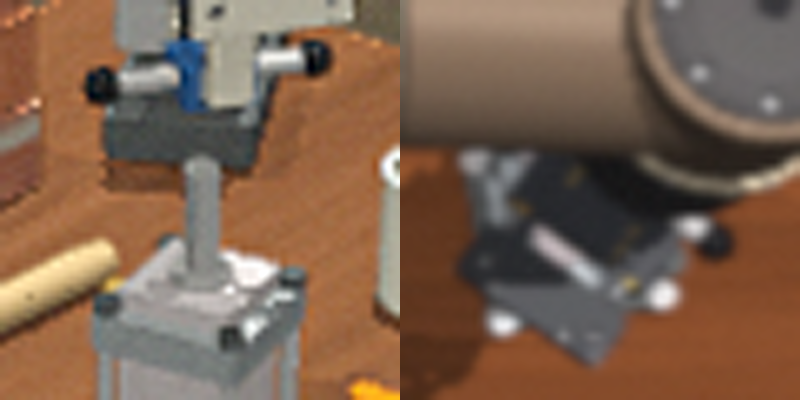

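The handle is held above the rod. In the side view its balls are at (319.9,137.4) and (352.2,133.3), and the rod axis is at column about 335. I now work out the relative offset in each camera.

Run:
```python
from h import *
np.set_printoptions(precision=4,suppress=True)
t=snapshot("top");s=snapshot("side")
def dark(im,c,r,k=4):
    p=im[r-k:r+k+1,c-k:c+k+1].max(2).astype(float); m=p<60
    nn,l,st,ce=cv2.connectedComponentsWithStats(m.astype(np.uint8)); i=1+st[1:,4].argmax(); return ce[i]+[c-k,r-k],st[i,4]
print(dark(t,384,181),dark(s,320,137),dark(s,352,133))
u=dark(t,384,181)[0]; b=onz("top",u,.248); d=np.array([np.cos(np.radians(236)),np.sin(np.radians(236)),0])
print("top ball",b,"centre",b-.056*d)
for z in(.248,):
    a,c=[onz("side",dark(s,*q)[0],z) for q in((320,137),(352,133))]; print("side",a,c,(a+c)/2,np.linalg.norm(a-c),np.degrees(np.arctan2(*(a-c)[[1,0]])))
X,r=tri(dark(s,352,133)[0],u);print(X,r)
print(t[174:188,376:392].max(2))
g=s[145:168,326:344].mean(2).astype(int)
print(g)
```

```text
(array([383.9333, 181.1333]), np.int32(15)) (array([319.7895, 137.4737]), np.int32(19)) (array([351.9231, 133.2308]), np.int32(13))
top ball [ 0.5386 -0.2464  0.248 ] centre [ 0.57   -0.1999  0.248 ]
side [ 0.6016 -0.157   0.248 ] [ 0.5386 -0.2512  0.248 ] [ 0.5701 -0.2041  0.248 ] 0.11331421904886489 56.251386754385685
[ 0.5374 -0.2467  0.2501] [-0.4405 -0.0282]
[[ 24  24  24  25  30  39  41  45  54  61  70  79  96 120 130 131]
 [ 26  26  23  25  25  26  25  27  33  47  69  91 116 130 135 133]
 [ 26  25  29  32  37  34  38  45  63  88 112 125 132 136 136 137]
 [ 29  42  66  92 116 115 103  89  97 113 125 132 132 134 135 135]
 [ 41  64 111 157 199 201 170 116  84  95 112 122 127 128 128 128]
 [ 48  69 109 156 194 204 165 100  57  59  85 111 123 125 126 124]
 [ 63  82  97 123 147 150 111  64  47  44  64 104 122 126 126 125]
 [ 82  93  98 112 114  91  58  39  46  39  57  98 120 126 127 128]
 [ 94  94  99 115 114  84  47  33  38  38  64 105 122 127 126 128]
 [ 96  98 104 116 120 103  75  55  52  64  87 113 125 127 126 126]
 [ 94 104 110 119 127 122 108  98  97 108 119 125 129 130 128 12
[... 1230 characters left out ...]
113 109 106 110 112 113]
 [105 114 110 110 104 109 114 106 126 139 134 135 111 111 112 111 115 113]
 [114 109 106  95  95 120 112 104 121 138 133 132 110 113 112 113 108 112]
 [110 102  88  95 155 199 149 100 126 140 135 136 111 103 109 105 103 104]
 [108 107 117 164 193 190 168 104 132 134 133 140 163 160 138 104 108  98]
 [102 130 174 195 186 172 149 110 130 138 135 140 195 249 224 180 176 154]
 [131 171 195 191 179 164 149 102 130 134 133 134 132 187 247 247 247 245]
 [178 192 187 183 161 167 158 120 131 135 135 134 136 158 228 241 239 245]
 [193 182 184 179 135 118 138 142 140 143 141 145 160 152 215 244 240 246]
 [190 147 152 151 136 116 130 148 154 153 146 145 135 173 177 238 237 230]]
```

```bash
python3 -m inch '-0.0045 -0.0114 0.04 0 0 0;-0.0045 -0.0114 0.08 0 0 0;-0.0045 -0.0114 0.115 0 0 0;-0.0045 -0.0114 0.115 0 0 0;-0.0045 -0.0114 0.115 0 0 0;-0.0045 -0.0114 0.115 0 0 0;-0.0045 -0.0114 0.115 0 0 0'|grep -E "pos|force"; python3 -m inch '0 0 0.01 0 0 0;0 0 0.02 0 0 0;0 0 0.02 0 0 0;0 0 0.02 0 0 0'|grep -E "pos|force"; python3 go.py .5756 -.2019 .19 -124
```

```text
tool_pos: [0.576, -0.2026, 0.2083]
force: [0.1, -0.1, -1.9]
gripper_force: 30.0
tool_pos: [0.5753, -0.2025, 0.2015]
force: [0.1, 0.1, -2.5]
gripper_force: 30.0
at [ 0.5753 -0.2025  0.2015] [ 1.7998e+02 -1.0000e-02 -1.2406e+02] F [ 0.1  0.1 -2.5] op 0.0359 gf 30.0 t 9.9
shift [-0.0021  0.0003  0.0382] turn [ 0.0001 -0.0001 -0.0003] rows 0.3
```

```bash
python3 -m inch '0 0 0.008 0 0 0;0 0 0.016 0 0 0;0 0 0.016 0 0 0'|grep -E "pos|force:|orient"; python3 -m inch '0 0 0.008 0 0 0;0 0 0.016 0 0 0;0 0 0.016 0 0 0'|grep -E "pos|force:|orient"
```

```text
tool_pos: [0.5754, -0.2024, 0.1963]
orientation: [180.0, -0.0, -124.1]
force: [0.1, -1.2, -2.7]
gripper_force: 30.0
tool_pos: [0.5753, -0.2026, 0.1915]
orientation: [180.0, -0.0, -124.1]
force: [-0.2, -1.6, -3.2]
gripper_force: 30.0
```

The hub is past the taper with almost no force, so I keep going down.

```bash
python3 -m inch '0 0 0.015 0 0 0;0 0 0.03 0 0 0;0 0 0.045 0 0 0;0 0 0.06 0 0 0;0 0 0.06 0 0 0'|grep -E "pos|force:|orient";  python3 -m inch '0 0 0.015 0 0 0;0 0 0.03 0 0 0;0 0 0.045 0 0 0;0 0 0.06 0 0 0;0 0 0.06 0 0 0'|grep -E "pos|force:|orient"
```

```text
tool_pos: [0.5751, -0.2025, 0.1728]
orientation: [179.9, -0.0, -124.1]
force: [0.0, -1.0, -4.2]
gripper_force: 30.0
tool_pos: [0.5752, -0.2024, 0.1549]
orientation: [179.9, -0.0, -124.1]
force: [-0.0, -0.9, -3.4]
gripper_force: 30.0
```

```bash
python3 go.py .5756 -.2019 .1412 -124; python3 -c "
from plant import *;print(get_obs()['moment'])"
```

```text
at [ 0.5752 -0.2024  0.1549] [ 1.7995e+02 -2.0000e-02 -1.2407e+02] F [-0.  -0.9 -3.4] op 0.0363 gf 30.0 t 11.23
shift [-0.0022 -0.0002  0.0457] turn [ 0.0003 -0.0001 -0.0004] rows 0.3
[-0.27665637  0.07157769  0.01472665]
```

```bash
python3 -m inch '0 0 0.012 0 0 0;0 0 0.024 0 0 0;0 0 0.036 0 0 0;0 0 0.036 0 0 0;0 0 0.036 0 0 0'|grep -E "pos|force:|orient"; for i in 1; do python3 -m inch '0 0 0.005 0 0 0;0 0 0.005 0 0 0;0 0 0.005 0 0 0'|grep -E "pos|force:"; done
```

```text
tool_pos: [0.5753, -0.2022, 0.1447]
orientation: [179.9, 0.0, -124.1]
force: [-1.3, -0.9, -4.1]
gripper_force: 30.0
tool_pos: [0.5755, -0.2023, 0.1436]
force: [-0.8, -0.6, -3.8]
gripper_force: 30.0
```

```bash
python3 -m inch '0 0 0.005 0 0 0;0 0 0.005 0 0 0;0 0 0.005 0 0 0'|grep -E "pos|force:"; python3 -c "
from plant import *;print(get_obs()['moment'])"
```

```text
tool_pos: [0.5757, -0.2024, 0.1422]
force: [-1.4, -0.7, -3.0]
gripper_force: 30.0
[-0.41984148  0.14428371  0.05851129]
```

```bash
python3 -m inch '0 0 0.004 0 0 0;0 0 0.004 0 0 0;0 0 0.004 0 0 0'|grep -E "pos|force:"; python3 -m inch '0 0 0.003 0 0 0;0 0 0.003 0 0 0;0 0 0.003 0 0 0'|grep -E "pos|force:"
```

```text
tool_pos: [0.5757, -0.2025, 0.1412]
force: [-0.7, -1.0, -1.6]
gripper_force: 30.0
tool_pos: [0.5757, -0.2025, 0.1412]
force: [-1.7, 1.2, 5.8]
gripper_force: 30.0
```

Contact came at the expected height (TCP z 0.1412), so the hub is on the collar. I release and go up to the bare square.

```bash
python3 -m inch '0 0 0 0 0 0;0 0 0 0 0 0;0 0 0 0 0 0;0 0 0 0 0 0;0 0 0 0 0 0;0 0 0 0 0 0;0 0 0 0 0 0;0 0 0 0 0 0' -0.2 |grep -E "pos|force:|open"; python3 go.py .5757 -.2025 .166 -124; python3 pic.py a3.png 335,165 367,175
```

```text
tool_pos: [0.5755, -0.2025, 0.1401]
force: [0.1, -0.2, -0.7]
opening: 0.0529
gripper_force: 0.0
at [ 0.5755 -0.2025  0.1401] [ 179.99   -0.   -124.05] F [ 0.1 -0.2 -0.7] op 0.0529 gf 0.0 t 13.32
shift [-0.0002 -0.0005 -0.0864] turn [ 0.     -0.     -0.0003] rows 0.6
```

View pics/a3.png

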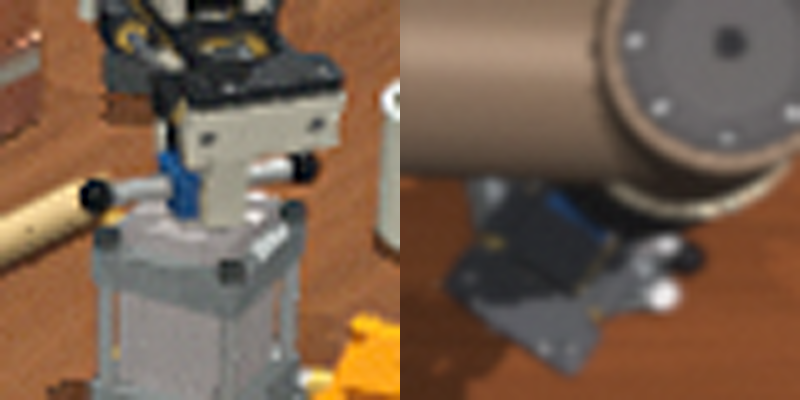

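The handle sits level on the collar, with balls at side (319,164) and (350,160). Next I raise to the bare square and grip it.

```bash
python3 -m inch '0 0 -0.03 0 0 0;0 0 -0.06 0 0 0;0 0 -0.074 0 0 0;0 0 -0.074 0 0 0;0 0 -0.074 0 0 0;0 0 -0.074 0 0 0;0 0 -0.074 0 0 0;0 0 -0.074 0 0 0;0 0 -0.074 0 0 0' |grep -E "pos|force:|open"; python3 -m inch '0 0 0 0 0 0;0 0 0 0 0 0;0 0 0 0 0 0;0 0 0 0 0 0;0 0 0 0 0 0;0 0 0 0 0 0;0 0 0 0 0 0;0 0 0 0 0 0;0 0 0 0 0 0' 1; python3 -c "
from plant import *;print(get_obs()['moment'])"
```

```text
tool_pos: [0.5754, -0.2024, 0.162]
force: [-0.1, 0.3, -0.6]
opening: 0.0525
gripper_force: 0.0
clock: 14.92
tool_pos: [0.5755, -0.2025, 0.1624]
orientation: [180.0, -0.0, -124.1]
force: [-0.0, 0.6, 0.7]
opening: 0.0138
gripper_force: 30.0
[-0.0039061   0.03485469 -0.02802176]
```

```bash
python3 -m inch '0 0 -0.01 0 0 0;0 0 -0.02 0 0 0;0 0 -0.03 0 0 0;0 0 -0.04 0 0 0;0 0 -0.04 0 0 0;0 0 -0.04 0 0 0' |grep -E "pos|force:|open"; python3 -c "
from plant import *;print(get_obs()['moment'])"
```

```text
tool_pos: [0.5754, -0.2024, 0.1746]
force: [0.8, -1.1, -5.4]
opening: 0.0134
gripper_force: 30.0
[-0.32552379 -0.19813752 -0.0119859 ]
```

```bash
python3 -m inch '0 0 -0.02 0 0 0;0 0 -0.04 0 0 0;0 0 -0.06 0 0 0;0 0 -0.08 0 0 0;0 0 -0.1 0 0 0;0 0 -0.12 0 0 0;0 0 -0.14 0 0 0;0 0 -0.155 0 0 0;0 0 -0.165 0 0 0;0 0 -0.17 0 0 0' |grep -E "pos|force:|open"; python3 -m inch '0 0 0 0 0 0;0 0 0 0 0 0;0 0 0 0 0 0;0 0 0 0 0 0;0 0 0 0 0 0;0 0 0 0 0 0;0 0 0 0 0 0;0 0 0 0 0 0;0 0 0 0 0 0;0 0 0 0 0 0'; python3 -c "
from plant import *;o=get_obs();print(o['moment'],o['qvel'])"; python3 pic.py a4.png 335,160 367,175
```

```text
tool_pos: [0.5756, -0.2024, 0.226]
force: [-0.0, 1.1, -5.9]
opening: 0.0139
gripper_force: 30.0
clock: 17.08
tool_pos: [0.5755, -0.2025, 0.2253]
orientation: [180.0, -0.0, -124.1]
force: [-0.3, -0.6, -6.1]
opening: 0.0137
gripper_force: 30.0
[-0.02614333  0.09138302 -0.03521107] [-0.05881244 -0.07331494 -0.02681764 -0.00044482 -0.08951173 -0.07462458]
```

View pics/a4.png

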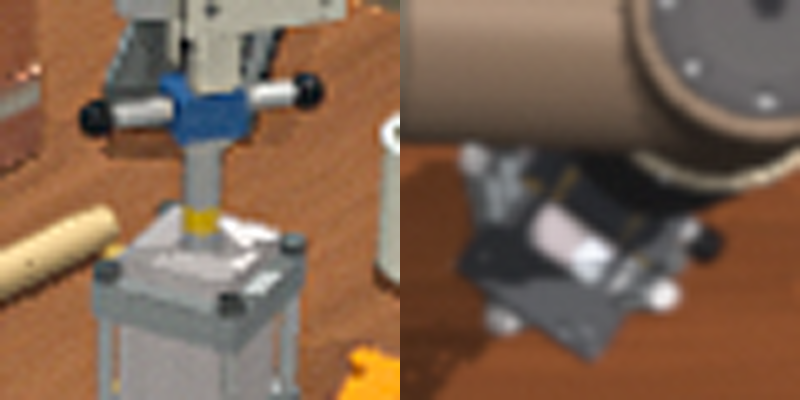

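The yellow band shows whole at side (335,163), with bare steel below it and no red. The handle is down on the collar, the lift is 63 mm, and the side forces are under 1 N.

```bash
python3 -c "
from plant import *;print(close_job())"
```

```text
the job is handed in; nothing more can be done
None
```

The job is handed in: the blue handle is seated on the collar, and the rod is held still and upright, drawn up 63 mm, with the whole yellow band showing and no red.

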